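# Release the latched key of the switch box

## Robot

A 6-joint arm with a two-finger parallel gripper is mounted at the origin on the work surface. World frame = base frame: x ahead of the robot, y to its left, z up, the work surface at z = 0. Lengths are in mm, angles in degrees, forces in N, time in s.
With the tool pointing down it reaches from about 300 to 850 mm from the base axis. Payload 4.2 kg.
Tool frame: the origin (TCP) lies on the centre line of the jaws, within the pads' length; the fingertips stand 14 mm ahead of it and the grasp point (between the pads) lies 5 mm behind it; z points along the fingers, y is the line along which they close (so a half turn about z gives the same grasp; the last joint's range is limited). The gripper opens to 91 mm and grips with 3 to 60 N. Pads are 32 mm wide; open, the fingers measure 118 mm over their backs; the gripper's body (76 mm by 178 mm) begins 60 mm behind the grasp point.
Start: joints at [64.4, 18.312, 89.639, -0, 72.044, -1.146], TCP at [238.031, 523.434, 227.976] pointing down, gripper open.
Joint ranges: [-177.97, 177.97], [-48.28, 115.42], [12.27, 149.76], [-77.06, 257.06], [2.81, 150.46], [-146.56, 146.56]. Speed limits (degrees/s): [147.25, 147.25, 180, 180, 180, 180].

## Interface

Orientations are given as [roll, pitch, yaw] about the fixed x, y, z axes, in that order (R = Rz(yaw) Ry(pitch) Rx(roll)).
In Python, from workcell import env gives the robot as it stands.
- The arm moves only by the tool arm_command, never from a script. Its argument "motion" is a list of rows, each an object with "offset": the shift along the tool's x, y, z in m, a list of three; "spin": the turn about the tool's z in rad. In form: [{"offset": [tx, ty, tz], "spin": spin}, ...]. A call has 1 to 5 rows; each row shifts and turns the commanded pose from where the row before left it, along the tool's axes as they then stand; what a row does not reach is not made up. A row lasts 1/8 s, in which the tool goes at most 62.5 mm and 10.7 degrees, less where a joint would pass 70% of its speed; a pose out of reach is approached as far as the arm can. A call with a gripper value outside its range is refused whole. "jaw" is the finger opening in m, from 0 to 0.0912, set as the call begins (left out, the last holds). The fingers move at their own pace and stop on an object; "newtons" is the grip in N (left out, the last holds). Time passes only in rows, so rows that do not move let the fingers close. It gives the time, the measured TCP pose, the force, the opening and the grip force at its end, in the units of the state.
- env.state(): the state, without advancing time (a new reading comes with each control period).
- env.grab_frame(name): name is "scene" or "side" or "wrist"; returns (picture, depth): 420x560x3 uint8, blue, green, red; 420x560 float32, mm along the optical axis (not along the pixel's ray), 0 where there is no reading.
- env.camera_model(name): a dict with "fx", "fy", "cx", "cy" (pixels), "eye" and "rotation" of the camera in the world; the wrist camera has in their place "hand_eye" (4x4, takes a point from camera to tool coordinates, whose origin is the TCP and whose axes are the flange's). Camera axes: x right, y down, z forward; pixel columns grow to the right and rows downward; lengths in mm; the calibration is good to about 2 mm. The wrist camera is an equidistant fisheye: a pixel r from the principal point sees the ray r / f radians off the axis. A picture is of the moment at which its call begins: read the wrist's pose just before it. camera_model takes no time and is no camera call.
- env.job_done(): hands the job in; it is judged then, once.
Trained networks look in the newest picture that a camera, given by its name, has taken for a name from the list of things; names that differ only in an ending like _2 or _b are one class to them, and where a whole thing is asked for, a point or a joint stands for the part that bears it (a point fixed in the world has none). Each returns a list of dicts, best first, with "score" (0 to 1); they miss things now and then, are a little off and sometimes report something else, mostly with a low value. They report only what shows in the picture. A call takes as long as a camera call.
- env.boxes_of(camera, target): "bbox" ([left, top, right, bottom] in pixels, round what is visible of it).
- env.pinpoint(camera, target): "location" ([column, row] in pixels: a listed point, or the origin of a listed thing).
The state is a dict: "time_s": time; "qpos": joint angles; "qvel": joint speeds; "effort": joint torques, N m; "ee_pos": TCP position; "ee_rot": TCP orientation; "force": force on the tool from outside, world axes, zero at the start; "torque": the same for the moment, N m; "gripper_width": finger opening in mm; "gripper_force": force on a finger pad.
Only numpy, scipy, OpenCV 4.12 (cv2) and the standard library are available. Lean on these libraries where they do the work, as an engineer would, in place of code of your own. Each camera call takes 0.05 s, during which the arm holds its last target. There are 200 camera calls.

## Task

One of the four black keys on the white switch box is still latched down, though they stand too uneven to tell by eye: tap them lightly with a fingertip (a free key yields softly, the latched one hardly gives), and press the latched one firmly all the way down so that it lets go and springs back up. Do not press any of the free keys more than halfway down, leave the pen, brass mass and bulb holder where they are, and finish with all four keys up.

Things in the scene. Friction and masses are not known exactly. Their poses are not given: they have to be found in the camera images.
- unit: White four-way switch box, fixed to the bench; case 110 mm along its x, 210 mm along its y, 60 mm high. Origin: centre of its underside; z up. Four identical black key caps stand in one row along y on its flat top, 45 mm apart, each 30 mm (x) by 26 mm (y), flat-topped, moving straight down. Behind them (+x) lie small sockets under 6 mm high, not used.
- place_1 (a point): Key place 1 of 4 in the row (1 at the box's +y end, 4 at its -y end): point fixed to the case over the cap's centre, 75 mm above the bench, axes as the box's. The worn keys stand uneven: a free key's top rests 0 to 2.5 mm below this point, the latched key's about 3 mm below it.
- place_2 (a point): Key place 2 of 4 in the row (1 at the box's +y end, 4 at its -y end): point fixed to the case over the cap's centre, 75 mm above the bench, axes as the box's. The worn keys stand uneven: a free key's top rests 0 to 2.5 mm below this point, the latched key's about 3 mm below it.
- place_3 (a point): Key place 3 of 4 in the row (1 at the box's +y end, 4 at its -y end): point fixed to the case over the cap's centre, 75 mm above the bench, axes as the box's. The worn keys stand uneven: a free key's top rests 0 to 2.5 mm below this point, the latched key's about 3 mm below it.
- place_4 (a point): Key place 4 of 4 in the row (1 at the box's +y end, 4 at its -y end): point fixed to the case over the cap's centre, 75 mm above the bench, axes as the box's. The worn keys stand uneven: a free key's top rests 0 to 2.5 mm below this point, the latched key's about 3 mm below it.
- key_p (a joint): Travel (m) of one of the four keys: 0 fully up, 0.012 at the lower stop. Which key stands at which place changes from start to start. One of the four begins latched, at 0.003. Any free key: 1 N starts it, each further mm takes 0.7 N (3 N at 3 mm, 5 N at 6 mm), and it springs back by itself.
- key_s (a joint): Travel (m) of one of the four keys: 0 fully up, 0.012 at the lower stop. Which key stands at which place changes from start to start. One of the four begins latched, at 0.003. Any free key: 1 N starts it, each further mm takes 0.7 N (3 N at 3 mm, 5 N at 6 mm), and it springs back by itself.
- key_q (a joint): Travel (m) of one of the four keys: 0 fully up, 0.012 at the lower stop. Which key stands at which place changes from start to start. One of the four begins latched, at 0.003. The latched key, whichever it is: gives at most 1 mm up to 6 N; from 7 to 8 N it sinks further (11 to 12 N at 0.009), its catch lets go at 0.0065 to 0.008, and it springs up to 0 once the finger lifts; lifted off sooner it returns to 0.003, still latched.
- key_r (a joint): Travel (m) of one of the four keys: 0 fully up, 0.012 at the lower stop. Which key stands at which place changes from start to start. One of the four begins latched, at 0.003. The latched key, whichever it is: gives at most 1 mm up to 6 N; from 7 to 8 N it sinks further (11 to 12 N at 0.009), its catch lets go at 0.0065 to 0.008, and it springs up to 0 once the finger lifts; lifted off sooner it returns to 0.003, still latched.
- pen: Orange ball pen, loose, about 130 mm long, 11 mm thick, lying along its own x on the bench on the robot's side of the box; origin under its middle. To be left alone.
- brass_mass: Brass laboratory mass with a small knob, loose, 44 mm in diameter, 57 mm high, standing beyond the box; origin at the centre of its underside. To be left alone.
- bulb_holder: White bulb holder 60 x 45 mm, 54 mm high to the top of its small bulb, loose, standing off the box's +y end; origin at the centre of its underside. To be left alone.

How it is judged (in metres and radians):
On the way:
1. the latched key is pressed down past its catch (more than 6.5 mm of travel) (value of joint key_r above 0.0065 m), for 0.02 s.
At the end, for the whole second after the job is handed in: All four keys are fully up (within 1.5 mm of 0 travel), the once latched one included, and the pen, the brass mass and the bulb holder are within 15 mm of where they began (value of joint each of key_p, key_q, key_r, key_s below 0.0015 m and distance of each of pen, brass_mass, bulb_holder from where it was at the start of the episode below 0.015 m); the robot touches nothing.
It fails at once if a free key is pressed more than halfway down (6 of its 12 mm) (value of joint any of key_p, key_q, key_s above 0.006 m).
It fails at once if the orange ball pen is moved or lifted (more than 15 mm) (distance of pen from where it was at the start of the episode above 0.015 m).
It fails at once if the brass mass is moved or lifted (more than 15 mm) (distance of brass_mass from where it was at the start of the episode above 0.015 m).
It fails at once if the bulb holder is moved or lifted (more than 15 mm) (distance of bulb_holder from where it was at the start of the episode above 0.015 m).
It also fails if it takes over 51 s, if anything falls off the work surface, if the arm or the gripper's body presses on something with over 40 N, if the wrist force passes 120 N, or if a joint passes its speed limit or range.

## Working session

There is one attempt and no reset: what is moved stays moved. The work goes in short steps, Python scripts to look and compute and a tool call to move; the robot and the scene stay as the last step left them, time stands still between calls to the robot, and variables do not carry over. Pictures are saved under pics/ and viewed, at most 10 in all, crops included, and the job is handed in when it is done.

Besides the shell and the picture viewer there is one more tool, called after ">>>" in YAML: its name, and indented under it one key for each argument. arm_command: Moves the arm, as the interface text tells. Its arguments: {"type":"object","properties":{"motion":{"type":"array"},"jaw":{"type":"number"},"newtons":{"type":"number"}},"required":["motion"]}

```bash
mkdir -p pics
cat > h.py <<'E'
from workcell import env
import numpy as np, cv2
def look(name,fn=None):
    im,d=env.grab_frame(name)
    if fn: cv2.imwrite('pics/'+fn,im)
    return im,d
def ray(name,uv):
    m=env.camera_model(name)
    R=np.array(m['rotation']); e=np.array(m['eye'])
    v=np.array([(uv[0]-m['cx'])/m['fx'],(uv[1]-m['cy'])/m['fy'],1.])
    return e,R@v
def at_z(name,uv,z):
    e,v=ray(name,uv); return e+v*(z-e[2])/v[2]
E
python3 - <<'E'
from h import *
s=env.state();print(s['ee_pos'],s['ee_rot'],s['force'],s['gripper_width'])
for c in ('scene','side'):
    im,d=look(c,c+'.png')
    m=env.camera_model(c);print(c,np.round(m['eye']),)
    for r in env.pinpoint(c,'place_1')[:6]:
        print(r, np.round(at_z(c,r['location'],75),1))
    for t in ('place_2','place_3','place_4'):
        for r in env.pinpoint(c,t)[:2]: print(t,r,np.round(at_z(c,r['location'],75),1))
    for t in ('unit','pen','brass_mass','bulb_holder'):
        for r in env.pinpoint(c,t)[:1]: print(t,r,np.round(at_z(c,r['location'],0),1))
E
```

```text
[237.81774258 522.97869663 227.10879123] [-1.79897514e+02 -1.74485212e-03  1.55548705e+02] [0.19929305 0.4948708  0.6288199 ] 91.61856182597789
scene [ 993. -250.  738.]Traceback (most recent call last):
  File "<stdin>", line 7, in <module>
  File "h.py", line 13, in at_z
    e,v=ray(name,uv); return e+v*(z-e[2])/v[2]
                                          ~^^^
IndexError: invalid index to scalar variable.
```

View pics/scene.png

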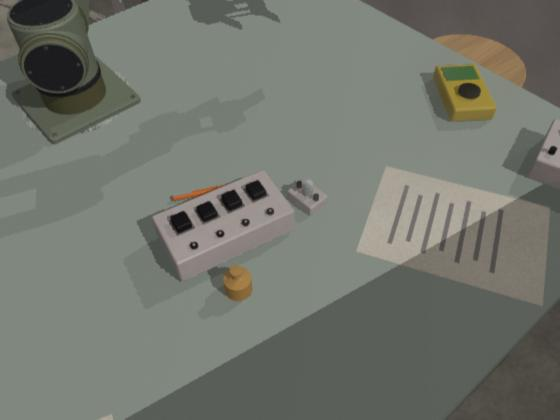

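The scene view shows the box with its keys at about (180,222), (206,211), (232,200) and (256,190). The pen is at (195,192), the bulb holder at (308,195) and the brass mass at (238,284). The script failed because the rotation isn't a 3x3 matrix, so I'll check its format.

```bash
python3 - <<'E'
from h import *
for c in('scene','side','wrist'): print(env.camera_model(c))
E
grep -rn "rotation" --include=*.md --include=*.txt . | head
```

```text
{'fx': 532.9511630932586, 'fy': 532.9511630932586, 'cx': 281.46885318544764, 'cy': 206.1935282564499, 'eye': array([ 993.17209267, -250.2985008 ,  738.1748463 ]), 'rotation': array([-140.5306851 ,    0.8077733 ,   49.34268719])}
{'fx': 466.2848569597977, 'fy': 466.2848569597977, 'cx': 289.62897388353156, 'cy': 208.42619551434964, 'eye': array([ 284.39276558, -340.80985383,  556.69143789]), 'rotation': array([-131.49275154,    0.2900916 ,  -31.35338994])}
{'fx': 325.19226210127806, 'fy': 325.19226210127806, 'cx': 272.67715694486554, 'cy': 206.28744254886817, 'hand_eye': array([[ 5.65847487e-04, -9.70581451e-01, -2.40772354e-01,
         6.79588924e+01],
       [ 9.99999576e-01,  3.74344014e-04,  8.41109403e-04,
        -4.34488860e-02],
       [-7.26233495e-04, -2.40772728e-01,  9.70581252e-01,
        -1.57585496e+02],
       [ 0.00000000e+00,  0.00000000e+00,  0.00000000e+00,
         1.00000000e+00]])}
```

```bash
sed -i "s/R=np.array(m\['rotation'\])/R=Rot.from_euler('xyz',m['rotation'],degrees=True).as_matrix()/; 2a from scipy.spatial.transform import Rotation as Rot" h.py
python3 - <<'E'
from h import *
for c in ('scene','side'):
    im,d=look(c,c+'.png')
    for t in ('place_1','place_2','place_3','place_4'):
        for r in env.pinpoint(c,t)[:5]: print(c,t,round(r['score'],2),np.round(r['location']),np.round(at_z(c,r['location'],75),1))
    for t in ('unit','pen','brass_mass','bulb_holder'):
        for r in env.pinpoint(c,t)[:1]: print(t,round(r['score'],2),np.round(r['location']),np.round(at_z(c,r['location'],0),1))
for uv in ((180,222),(206,211),(232,200),(256,190)): print(np.round(at_z('scene',uv,75),1))
E
```

```text
scene place_1 0.93 [257. 186.] [512.5  95.6  75. ]
scene place_1 0.84 [206. 209.] [496.4   3.   75. ]
scene place_1 0.7 [180. 216.] [481.3 -36.   75. ]
scene place_1 0.56 [229. 196.] [500.4  47.4  75. ]
scene place_2 0.93 [257. 186.] [512.5  95.6  75. ]
scene place_2 0.84 [206. 209.] [496.4   3.   75. ]
scene place_2 0.7 [180. 216.] [481.3 -36.   75. ]
scene place_2 0.56 [229. 196.] [500.4  47.4  75. ]
scene place_3 0.93 [257. 186.] [512.5  95.6  75. ]
scene place_3 0.84 [206. 209.] [496.4   3.   75. ]
scene place_3 0.7 [180. 216.] [481.3 -36.   75. ]
scene place_3 0.56 [229. 196.] [500.4  47.4  75. ]
scene place_4 0.93 [257. 186.] [512.5  95.6  75. ]
scene place_4 0.84 [206. 209.] [496.4   3.   75. ]
scene place_4 0.7 [180. 216.] [481.3 -36.   75. ]
scene place_4 0.56 [229. 196.] [500.4  47.4  75. ]
unit 0.84 [225. 237.] [512.7  20.9   0. ]
pen 0.85 [203. 197.] [413.7  45.    0. ]
brass_mass 0.83 [240. 288.] [609.9 -21.2   0. ]
bulb_holder 0.56 [312. 200.] [550.2 188.3   0. ]
side place_1 0.85 [276. 255.] [498.7  51.3  75. ]
side place_1 0.67 [291. 281.] [4.915e+02 3.000e-01 7.500e+
[... 299 characters left out ...]
6.9  87.2  75. ]
side place_3 0.85 [276. 255.] [498.7  51.3  75. ]
side place_3 0.67 [291. 281.] [4.915e+02 3.000e-01 7.500e+01]
side place_3 0.65 [301. 303.] [484.1 -36.1  75. ]
side place_3 0.56 [269. 237.] [506.9  87.2  75. ]
side place_4 0.85 [276. 255.] [498.7  51.3  75. ]
side place_4 0.67 [291. 281.] [4.915e+02 3.000e-01 7.500e+01]
side place_4 0.65 [301. 303.] [484.1 -36.1  75. ]
side place_4 0.56 [269. 237.] [506.9  87.2  75. ]
unit 0.85 [293. 299.] [508.8  22.5   0. ]
pen 0.97 [218. 310.] [406.4  63.4   0. ]
brass_mass 0.79 [365. 296.] [603.2 -28.    0. ]
bulb_holder 0.88 [263. 229.] [542.7 176.4   0. ]
[491.5 -43.   75. ]
[500.4   1.   75. ]
[509.6  46.4  75. ]
[518.6  89.4  75. ]
```

View pics/side.png

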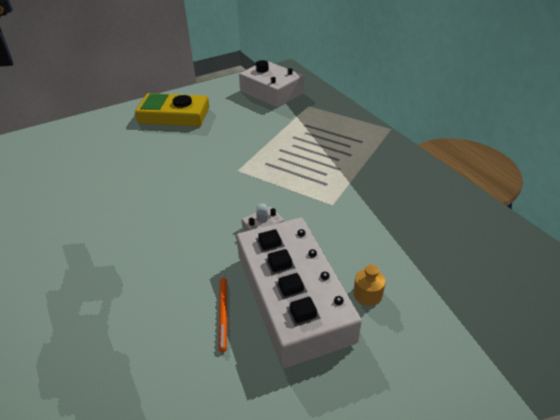

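The side view shows the four keys at (269,240), (279,260), (291,285) and (303,310), with the pen at (223,315) and the brass mass at (369,287). Both cameras put the row centre near (500,25), running 11.6° off world y, and the 135 mm row length matches. I'll move above it with the jaws closed.

>>> arm_command:
  motion:
    - {"offset": [-0.0445, -0.0345, 0], "spin": 0}
    - {"offset": [-0.0445, -0.0345, 0], "spin": 0}
    - {"offset": [-0.0445, -0.0345, 0], "spin": 0}
    - {"offset": [-0.0445, -0.0345, 0], "spin": 0}
    - {"offset": [-0.0445, -0.0345, 0], "spin": 0}
  jaw: 0
  newtons: 10

```text
time_s: 1.62
ee_pos: [369.8, 272.7, 228.2]
ee_rot: [180.0, 0.0, 155.6]
force: [0.6, 1.2, 1.0]
gripper_width: 44.2
gripper_force: 0.0
```

>>> arm_command:
  motion:
    - {"offset": [-0.0445, -0.0345, 0], "spin": 0}
    - {"offset": [-0.0445, -0.0345, 0], "spin": 0}
    - {"offset": [-0.0445, -0.0345, 0], "spin": 0}
    - {"offset": [-0.0445, -0.0345, 0], "spin": -0.113}
    - {"offset": [-0.0445, -0.0345, 0], "spin": -0.112}

```text
time_s: 2.25
ee_pos: [506.3, 26.6, 228.3]
ee_rot: [180.0, 0.0, 168.6]
force: [1.0, 1.3, -0.3]
gripper_width: -0.1
gripper_force: 0.0
```

>>> arm_command:
  motion:
    - {"offset": [0, 0, 0], "spin": 0}
    - {"offset": [0, 0, 0], "spin": 0}

```text
time_s: 2.5
ee_pos: [505.3, 28.6, 227.7]
ee_rot: [180.0, -0.1, 168.4]
force: [-1.0, 0.2, -0.2]
gripper_width: 0.8
gripper_force: 0.0
```

```bash
cat >> h.py <<'E'
def wrist_z(uv,z,s):
    m=env.camera_model('wrist'); d=np.array(uv,float)-[m['cx'],m['cy']]; r=np.hypot(*d); th=r/m['fx']
    v=np.array([*(d/max(r,1e-9)*np.sin(th)),np.cos(th)])
    H=np.array(m['hand_eye']); R=Rot.from_euler('xyz',s['ee_rot'],degrees=True).as_matrix()
    e=R@H[:3,3]+s['ee_pos']; v=R@H[:3,:3]@v
    return e+v*(z-e[2])/v[2]
E
python3 - <<'E'
from h import *
s=env.state();print(s['time_s'],s['ee_pos'],s['ee_rot'],s['gripper_width'],s['force'])
im,d=look('wrist','w1.png')
for r in env.pinpoint('wrist','place_1')[:6]: print(round(r['score'],2),np.round(r['location']),np.round(wrist_z(r['location'],75,s),1))
# dark blobs
g=cv2.cvtColor(im,cv2.COLOR_BGR2GRAY); n,l,st,ce=cv2.connectedComponentsWithStats((g<45).astype(np.uint8))
for i in range(1,n):
    if 150<st[i,4]<6000: print('blob',st[i],np.round(wrist_z(ce[i],73,s),1))
E
```

```text
2.5 [505.32249031  28.64176012 227.73652364] [ 1.79977998e+02 -5.91441670e-02  1.68368713e+02] 0.8083215104200834 [-0.98647001  0.1650731  -0.235108  ]
0.97 [200. 191.] [484.2 -39.7  75. ]
0.91 [335. 190.] [509.9  91.1  75. ]
0.78 [292. 191.] [503.1  48.2  75. ]
0.62 [243. 190.] [492.3   1.9  75. ]
blob [189 173  27  31 759] [482.5 -37.8  73. ]
blob [234 173  26  30 676] [490.1   5.5  73. ]
blob [279 172  27  31 585] [497.8  48.3  73. ]
blob [323 172  27  31 539] [505.6  91.9  73. ]
blob [264 223   8  37 239] [550.7  15.1  73. ]
blob [275 223   7  37 216] [553.   24.3  73. ]
blob [264 289   8  26 194] [ 6.198e+02 -1.000e-01  7.300e+01]
blob [275 290   7  25 163] [621.2  11.1  73. ]
blob [ 451  353   57   67 1665] [879.6 298.8  73. ]
```

View pics/w1.png

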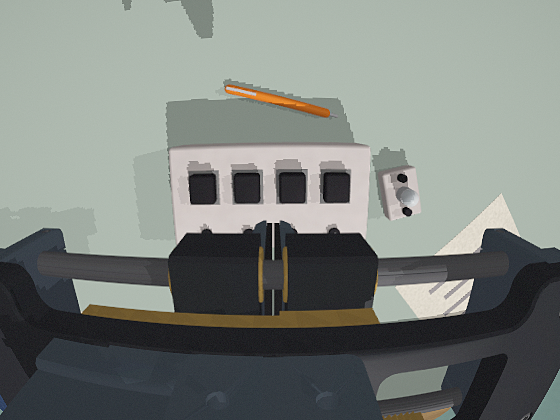

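The wrist view shows keys 4 to 1 at (203,188), (248,188), (292,187) and (337,187), with the box aligned to the tool. In tool axes the row lies at about x +9 mm, with the keys at y +63, +18, -27 and -72. I'll go above place 1.

>>> arm_command:
  motion:
    - {"offset": [0.009, 0.053, 0], "spin": -0.01}
    - {"offset": [0, 0.01, 0.045], "spin": 0}
    - {"offset": [0, 0, 0.045], "spin": 0}
    - {"offset": [0, 0, 0.04], "spin": 0}
    - {"offset": [0, 0, 0], "spin": 0}

```text
time_s: 3.22
ee_pos: [506.6, 92.8, 95.8]
ee_rot: [-179.9, -0.4, 169.1]
force: [0.4, 0.4, -0.2]
gripper_width: 0.5
gripper_force: 0.0
```

>>> arm_command:
  motion:
    - {"offset": [0, 0, 0], "spin": 0}
    - {"offset": [0, 0, 0], "spin": 0}

```text
time_s: 3.48
ee_pos: [510.7, 92.4, 99.9]
ee_rot: [179.9, 0.2, 169.0]
force: [-0.2, 0.7, 0.3]
gripper_width: 0.4
gripper_force: 0.0
```

Run:
```python
from h import *
F=[]
for i in range(4):
    im,d=look('side','s2.png'); s=env.state(); F.append([*s['ee_pos'],*s['force']])
print(s['time_s'],np.round(F,2),s['ee_rot'])
c=im[190:350,180:400]; cv2.imwrite('pics/s2c.png',cv2.resize(c,None,fx=3,fy=3))
```

```text
3.675 [[ 5.1054e+02  9.2290e+01  9.9730e+01  9.4000e-01  1.4000e-01 -4.8000e-01]
 [ 5.1035e+02  9.2200e+01  9.9470e+01 -1.9000e-01 -3.0000e-01 -9.0000e-02]
 [ 5.1013e+02  9.2070e+01  9.9180e+01 -1.0000e-02 -7.7000e-01  4.1000e-01]
 [ 5.0991e+02  9.2040e+01  9.8860e+01  2.2000e-01  1.0700e+00  6.0000e-01]] [1.79958773e+02 9.49488906e-02 1.69001853e+02]
```

View pics/s2c.png

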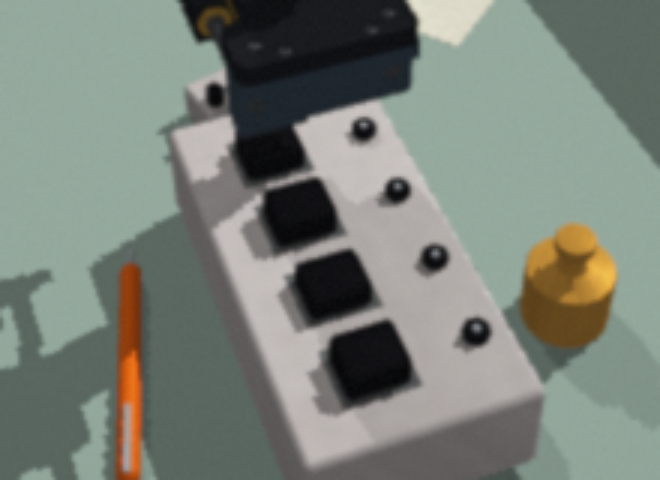

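The fingertips hang over key 1, clear of the bulb holder, at crop position (270,150). The arm settles slowly, so I'll use small steps with holds.

>>> arm_command:
  motion:
    - {"offset": [0, 0, 0.003], "spin": 0}
    - {"offset": [0, 0, 0.003], "spin": 0}
    - {"offset": [0, 0, 0], "spin": 0}
    - {"offset": [0, 0, 0], "spin": 0}
    - {"offset": [0, 0, 0], "spin": 0}

```text
time_s: 4.3
ee_pos: [509.6, 92.0, 92.0]
ee_rot: [180.0, 0.0, 169.0]
force: [0.4, 0.8, 0.1]
gripper_width: 0.4
gripper_force: 0.0
```

>>> arm_command:
  motion:
    - {"offset": [0, 0, 0], "spin": 0}
    - {"offset": [0, 0, 0], "spin": 0}
    - {"offset": [0, 0, 0], "spin": 0}

```text
time_s: 4.68
ee_pos: [509.5, 92.0, 92.0]
ee_rot: [180.0, 0.0, 169.0]
force: [0.4, 0.3, 1.2]
gripper_width: 0.8
gripper_force: 0.0
```

>>> arm_command:
  motion:
    - {"offset": [0, 0, 0.001], "spin": 0}
    - {"offset": [0, 0, 0], "spin": 0}
    - {"offset": [0, 0, 0], "spin": 0}

```text
time_s: 5.05
ee_pos: [509.5, 92.0, 90.9]
ee_rot: [180.0, -0.0, 169.0]
force: [0.3, -0.2, 0.3]
gripper_width: 0.2
gripper_force: 0.0
```

>>> arm_command:
  motion:
    - {"offset": [0, 0, 0.001], "spin": 0}
    - {"offset": [0, 0, 0], "spin": 0}
    - {"offset": [0, 0, 0], "spin": 0}

```text
time_s: 5.42
ee_pos: [509.5, 92.0, 90.0]
ee_rot: [180.0, 0.0, 169.0]
force: [-0.4, -0.9, -1.1]
gripper_width: 0.3
gripper_force: 0.0
```

>>> arm_command:
  motion:
    - {"offset": [0, 0, 0.001], "spin": 0}
    - {"offset": [0, 0, 0], "spin": 0}
    - {"offset": [0, 0, 0], "spin": 0}

```text
time_s: 5.8
ee_pos: [509.5, 92.0, 88.9]
ee_rot: [180.0, 0.0, 169.0]
force: [-1.0, -0.4, 0.2]
gripper_width: 0.1
gripper_force: 0.0
```

>>> arm_command:
  motion:
    - {"offset": [0, 0, 0.001], "spin": 0}
    - {"offset": [0, 0, 0], "spin": 0}
    - {"offset": [0, 0, 0], "spin": 0}

```text
time_s: 6.18
ee_pos: [509.5, 92.0, 87.9]
ee_rot: [180.0, 0.0, 169.0]
force: [-0.2, 0.0, -0.4]
gripper_width: 0.6
gripper_force: 0.0
```

>>> arm_command:
  motion:
    - {"offset": [0, 0, 0.001], "spin": 0}
    - {"offset": [0, 0, 0], "spin": 0}
    - {"offset": [0, 0, 0], "spin": 0}

```text
time_s: 6.55
ee_pos: [509.5, 92.0, 87.1]
ee_rot: [180.0, 0.0, 169.0]
force: [-0.6, 0.0, 1.3]
gripper_width: 0.7
gripper_force: 0.6
```

>>> arm_command:
  motion:
    - {"offset": [0, 0, 0.001], "spin": 0}
    - {"offset": [0, 0, 0], "spin": 0}
    - {"offset": [0, 0, 0], "spin": 0}

```text
time_s: 6.92
ee_pos: [509.5, 92.0, 86.0]
ee_rot: [180.0, 0.0, 169.0]
force: [-0.7, -0.1, 1.7]
gripper_width: 0.5
gripper_force: 1.0
```

>>> arm_command:
  motion:
    - {"offset": [0, 0, 0.001], "spin": 0}
    - {"offset": [0, 0, 0], "spin": 0}
    - {"offset": [0, 0, 0], "spin": 0}

```text
time_s: 7.3
ee_pos: [509.6, 92.0, 85.0]
ee_rot: [180.0, 0.0, 169.0]
force: [-0.2, -0.7, 2.5]
gripper_width: 0.4
gripper_force: 1.3
```

Place 1 yields softly (2.5 N after about 2 mm), so it's free. Next is place 2.

>>> arm_command:
  motion:
    - {"offset": [0, 0, -0.012], "spin": 0}
    - {"offset": [0, -0.023, 0], "spin": 0}
    - {"offset": [0, -0.022, 0], "spin": 0}
    - {"offset": [0, 0, 0], "spin": 0}
    - {"offset": [0, 0, 0], "spin": 0}

```text
time_s: 7.92
ee_pos: [501.2, 48.2, 97.3]
ee_rot: [180.0, 0.0, 169.0]
force: [0.4, -0.1, -0.6]
gripper_width: 0.2
gripper_force: 0.0
```

>>> arm_command:
  motion:
    - {"offset": [0, 0, 0.004], "spin": 0}
    - {"offset": [0, 0, 0.004], "spin": 0}
    - {"offset": [0, 0, 0], "spin": 0}
    - {"offset": [0, 0, 0], "spin": 0}
    - {"offset": [0, 0, 0], "spin": 0}

```text
time_s: 8.55
ee_pos: [500.9, 47.9, 89.0]
ee_rot: [180.0, 0.0, 169.0]
force: [0.5, 0.3, 1.2]
gripper_width: 0.6
gripper_force: 0.4
```

>>> arm_command:
  motion:
    - {"offset": [0, 0, 0.001], "spin": 0}
    - {"offset": [0, 0, 0], "spin": 0}
    - {"offset": [0, 0, 0], "spin": 0}

```text
time_s: 8.93
ee_pos: [500.9, 47.9, 88.0]
ee_rot: [180.0, 0.0, 169.0]
force: [-1.0, 2.1, 2.9]
gripper_width: 0.3
gripper_force: 0.8
```

>>> arm_command:
  motion:
    - {"offset": [0, 0, 0.001], "spin": 0}
    - {"offset": [0, 0, 0], "spin": 0}
    - {"offset": [0, 0, 0], "spin": 0}

```text
time_s: 9.3
ee_pos: [500.9, 47.9, 87.0]
ee_rot: [180.0, 0.0, 169.0]
force: [0.4, 1.3, 1.9]
gripper_width: 0.7
gripper_force: 1.1
```

>>> arm_command:
  motion:
    - {"offset": [0, 0, 0.001], "spin": 0}
    - {"offset": [0, 0, 0], "spin": 0}
    - {"offset": [0, 0, 0], "spin": 0}

```text
time_s: 9.68
ee_pos: [500.9, 47.8, 86.0]
ee_rot: [180.0, 0.0, 169.0]
force: [-0.2, 1.2, 3.1]
gripper_width: 0.4
gripper_force: 1.5
```

>>> arm_command:
  motion:
    - {"offset": [0, 0, 0.001], "spin": 0}
    - {"offset": [0, 0, 0], "spin": 0}
    - {"offset": [0, 0, 0], "spin": 0}

```text
time_s: 10.05
ee_pos: [501.0, 47.8, 85.0]
ee_rot: [180.0, 0.0, 169.0]
force: [0.0, 1.9, 4.2]
gripper_width: -0.1
gripper_force: 1.8
```

Place 2 is free too: it yields from 75 mm and reaches about 4 N after 4 mm. Next is place 3.

>>> arm_command:
  motion:
    - {"offset": [0, 0, -0.012], "spin": 0}
    - {"offset": [0, -0.023, 0], "spin": 0}
    - {"offset": [0, -0.022, 0], "spin": 0}
    - {"offset": [0, 0, 0], "spin": 0}
    - {"offset": [0, 0, 0], "spin": 0}

```text
time_s: 10.68
ee_pos: [492.4, 3.9, 97.1]
ee_rot: [180.0, 0.0, 169.0]
force: [-0.2, -0.6, 0.1]
gripper_width: 0.6
gripper_force: 0.0
```

>>> arm_command:
  motion:
    - {"offset": [0, 0, 0.004], "spin": 0}
    - {"offset": [0, 0, 0.004], "spin": 0}
    - {"offset": [0, 0, 0], "spin": 0}
    - {"offset": [0, 0, 0], "spin": 0}
    - {"offset": [0, 0, 0], "spin": 0}

```text
time_s: 11.3
ee_pos: [492.4, 3.7, 89.0]
ee_rot: [180.0, 0.0, 169.0]
force: [0.9, -0.4, 0.1]
gripper_width: 0.6
gripper_force: 0.0
```

>>> arm_command:
  motion:
    - {"offset": [0, 0, 0.001], "spin": 0}
    - {"offset": [0, 0, 0], "spin": 0}
    - {"offset": [0, 0, 0], "spin": 0}

```text
time_s: 11.68
ee_pos: [492.3, 3.6, 88.0]
ee_rot: [180.0, 0.0, 169.0]
force: [0.6, -0.0, -0.1]
gripper_width: 0.5
gripper_force: 0.0
```

>>> arm_command:
  motion:
    - {"offset": [0, 0, 0.001], "spin": 0}
    - {"offset": [0, 0, 0], "spin": 0}
    - {"offset": [0, 0, 0], "spin": 0}

```text
time_s: 12.05
ee_pos: [492.3, 3.6, 86.9]
ee_rot: [180.0, 0.0, 169.0]
force: [-0.6, -1.2, -0.4]
gripper_width: 0.2
gripper_force: 0.0
```

>>> arm_command:
  motion:
    - {"offset": [0, 0, 0.001], "spin": 0}
    - {"offset": [0, 0, 0], "spin": 0}
    - {"offset": [0, 0, 0], "spin": 0}

```text
time_s: 12.42
ee_pos: [492.4, 3.7, 86.2]
ee_rot: [180.0, 0.0, 169.0]
force: [0.3, 1.1, 2.0]
gripper_width: 0.4
gripper_force: 1.4
```

>>> arm_command:
  motion:
    - {"offset": [0, 0, 0.001], "spin": 0}
    - {"offset": [0, 0, 0], "spin": 0}
    - {"offset": [0, 0, 0], "spin": 0}

```text
time_s: 12.8
ee_pos: [492.5, 3.7, 85.5]
ee_rot: [180.0, 0.0, 169.0]
force: [-1.8, 0.6, 6.5]
gripper_width: 0.2
gripper_force: 3.2
```

Place 3 is steep, at 6.5 N within about 1 mm of contact near 72 mm, so it's the latched key. I'll press it through and then lift.

>>> arm_command:
  motion:
    - {"offset": [0, 0, 0.0015], "spin": 0}
    - {"offset": [0, 0, 0.0015], "spin": 0}
    - {"offset": [0, 0, 0.0015], "spin": 0}
    - {"offset": [0, 0, 0.0015], "spin": 0}
    - {"offset": [0, 0, 0], "spin": 0}

```text
time_s: 13.42
ee_pos: [492.4, 3.7, 80.1]
ee_rot: [180.0, 0.0, 169.0]
force: [-2.6, -0.2, 12.0]
gripper_width: 0.1
gripper_force: 5.7
```

>>> arm_command:
  motion:
    - {"offset": [0, 0, 0.001], "spin": 0}
    - {"offset": [0, 0, 0], "spin": 0}
    - {"offset": [0, 0, 0], "spin": 0}

```text
time_s: 13.8
ee_pos: [492.5, 3.7, 79.2]
ee_rot: [180.0, 0.0, 169.0]
force: [-3.4, -0.0, 12.4]
gripper_width: 0.6
gripper_force: 5.9
```

Travel is about 9.8 mm at 12.4 N, which is past the catch. I'll lift, then re-tap lightly to confirm it's free.

>>> arm_command:
  motion:
    - {"offset": [0, 0, -0.006], "spin": 0}
    - {"offset": [0, 0, -0.009], "spin": 0}
    - {"offset": [0, 0, 0], "spin": 0}
    - {"offset": [0, 0, 0], "spin": 0}
    - {"offset": [0, 0, 0], "spin": 0}

```text
time_s: 14.42
ee_pos: [492.0, 3.6, 92.5]
ee_rot: [-180.0, -0.1, 169.0]
force: [-0.2, 0.1, 0.0]
gripper_width: 0.5
gripper_force: 0.0
```

>>> arm_command:
  motion:
    - {"offset": [0, 0, 0.003], "spin": 0}
    - {"offset": [0, 0, 0.002], "spin": 0}
    - {"offset": [0, 0, 0], "spin": 0}
    - {"offset": [0, 0, 0], "spin": 0}
    - {"offset": [0, 0, 0], "spin": 0}

```text
time_s: 15.05
ee_pos: [492.2, 3.7, 88.0]
ee_rot: [180.0, -0.0, 169.0]
force: [-0.7, 0.5, 1.2]
gripper_width: 0.4
gripper_force: 0.8
```

>>> arm_command:
  motion:
    - {"offset": [0, 0, 0.001], "spin": 0}
    - {"offset": [0, 0, 0], "spin": 0}
    - {"offset": [0, 0, 0], "spin": 0}

```text
time_s: 15.42
ee_pos: [492.3, 3.7, 87.0]
ee_rot: [180.0, -0.0, 169.0]
force: [-0.2, -0.1, 1.9]
gripper_width: 0.4
gripper_force: 1.2
```

>>> arm_command:
  motion:
    - {"offset": [0, 0, 0.001], "spin": 0}
    - {"offset": [0, 0, 0], "spin": 0}
    - {"offset": [0, 0, 0], "spin": 0}

```text
time_s: 15.8
ee_pos: [492.3, 3.6, 86.0]
ee_rot: [180.0, -0.0, 169.0]
force: [-1.5, 0.9, 2.5]
gripper_width: 0.3
gripper_force: 1.5
```

Its top is now near 75 mm and it yields softly, so it has been released. I'll lift away and hand the job in.

>>> arm_command:
  motion:
    - {"offset": [0, 0, -0.03], "spin": 0}
    - {"offset": [0, 0, -0.04], "spin": 0}
    - {"offset": [0, 0, -0.02], "spin": 0}
    - {"offset": [0, 0, 0], "spin": 0}
    - {"offset": [0, 0, 0], "spin": 0}

```text
time_s: 16.42
ee_pos: [491.6, 3.7, 174.8]
ee_rot: [-180.0, -0.1, 169.0]
force: [0.1, 0.7, -0.6]
gripper_width: 0.7
gripper_force: 0.0
```

>>> arm_command:
  motion:
    - {"offset": [0, 0, 0], "spin": 0}
    - {"offset": [0, 0, 0], "spin": 0}
    - {"offset": [0, 0, 0], "spin": 0}

```text
time_s: 16.8
ee_pos: [492.2, 3.6, 175.5]
ee_rot: [-180.0, -0.0, 169.0]
force: [0.0, 1.2, 0.1]
gripper_width: 0.6
gripper_force: 0.0
```

```bash
python3 -c "
from workcell import env
s=env.state();print(s['ee_pos'],s['force']);print(env.job_done())"
```

```text
[492.17643326   3.6328213  175.519116  ] [0.02029143 1.21096437 0.14419455]
the job is handed in; nothing more can be done
None
```

The latched key was at place 3: I pressed it about 10 mm down, past its catch, a light re-tap showed it back up and soft, and the job was handed in at about 17 s (no verdict returned; place 4 was not tapped).

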